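# Unscrew the lid of the ink jar in its tilted cradle

## Task

Open the ink jar that leans in the plywood cradle: unscrew its orange lid all the way (anticlockwise, it needs almost one full turn, so several grips), lift it off once the thread lets go, and set it down, open side down, inside the metal drip tray. Put it down gently instead of dropping it, and leave the brush, the tape and the cups where they are.

Things in the scene. Friction and masses are not known exactly. Their poses are not given: they have to be found in the camera images.
- lid_center (a point): centre, half-way up, of the orange ribbed screw lid: cylinder 62 mm in diameter, 46 mm tall, closed flat top, hollow below (inner diameter 47 mm). z axis: the lid's axis, out of its top. Top face and open rim are 23 mm from this point. About 80 g. At least 30 mm beside it is free for fingers, which may reach 36 mm down past its top face.
- jar_mouth (a point): centre of the mouth of the white jar (84 mm body, 131 mm tall), fixed in a plywood cradle (170 x 130 mm) fixed to the table. z: the jar's axis, out of the mouth, leaning 30 degrees from vertical roughly towards the robot, as does the lid. Along z the lid's centre is at -7 mm when fully on, about +11 mm when the thread lets go; above +25 mm it is off the neck.
- tray_floor (a point): centre of the inner floor of the flat square dark steel drip tray, 160 x 160 mm outside, 150 x 150 mm inside, fixed to the table. The floor is 5 mm above the table, the rim 16 mm above the table; x and y axes run along the sides, z up.
- drip_tray: the same tray; origin under its centre, on the table
- jar_lid: the same lid; origin at the centre of its open underside. Right-hand thread, finger-tight: turned anticlockwise seen from above it (positive about z) it rises 21 mm a turn (3.3 mm per rad) with 2 mm of axial play, and comes free after about 5.5 rad; before that it cannot be pulled off. Let go part-way, it stays on the thread.
- brush_red: bystander: a brush 178 mm long with red bristles, lying between cradle and tray, 12 mm high
- grey_tape: bystander: a roll of grey tape 103 mm across, 48 mm high
- pink_cup: bystander: a cup of pink ink at the near left, 95 mm across, 111 mm high, origin under it
- green_cup: bystander: a cup of bright green ink at the near right, 90 mm across, 109 mm high, origin under it
Not all that is in view belongs to the job. There is more than one size of the jar_lid; the job needs the middle-sized.

How it is judged:
By the outcome, as a careful person would: the job done as asked, in the order asked, and still so for the second after the job is handed in, with the robot touching nothing.
It also fails if it takes over 72 s, if anything falls off the work surface, if the arm or the gripper's body presses on something with over 40 N, if the wrist force passes 120 N, or if a joint passes its speed limit or range.

## Robot

A 6-joint arm with a two-finger parallel gripper is mounted at the origin on the work surface; the furniture and walls round the work are solid. World frame = base frame: x ahead of the robot, y to its left, z up, the work surface at z = 0. Lengths are in mm, angles in rad, forces in N, time in s.
With the tool pointing down it reaches from about 400 to 825 mm from the base axis. Payload 7 kg.
Tool frame: the origin (TCP) lies at the very end of the fingers, on their centre line; the grasp point (between the pads) lies 19 mm behind it; z points along the fingers, y is the direction in which the jaws open and shut (so a half turn about z gives the same grasp; the last joint's range is limited). The gripper opens to 88 mm and grips with 3 to 60 N. Pads are 19 mm wide; open, the fingers measure 130 mm over their backs; the gripper's body (78 mm by 193 mm) begins 47 mm behind the grasp point.
Start: joints at [1.599, 0.359, 0.012, 0, -1.224, -0.288], TCP at [173.409, 652.322, 226.561] pointing down, gripper open.
Joint ranges: [-3.07, 3.07], [-1.43, 2.12], [-1.02, 1.25], [-3.03, 1.67], [-3.05, -0], [-3.03, 3.03]. Speed limits (rad/s): [2.39, 2.39, 3.01, 3.14, 3.14, 3.14].

## Interface

Orientations are given as a unit quaternion [x, y, z, w].
In Python, from plant import bot gives the robot as it stands. Calls block until the motion is done:
- bot.move_ptp(position, orientation): joint-space move of the TCP to a pose.
- bot.line_to(position, velocity=150, ori=None): straight line of the TCP; ori=None keeps the orientation; velocity is the mean speed in mm/s.
- bot.move_joints(angles): joint-space move.
- bot.move_gripper(opening, force=None): finger opening in mm; force is the grip in N (None keeps the last); returns when the fingers have stopped.
- bot.pause(seconds).
- bot.solve_ik(position, orientation): joint angles nearest the present ones, or None.
- bot.read_state(): the state.
- bot.camera(name): name is "scene" or "top" or "wrist"; returns the picture (400x640x3 uint8, red, green, blue); there is no depth.
- bot.get_calibration(name): a dict with "fx", "fy", "cx", "cy" (pixels), "view" (4x4, takes a point from world to camera coordinates); the wrist camera has in their place "T_tool_cam" (4x4, takes a point from camera to tool coordinates, whose origin is the TCP and whose axes are the flange's). Camera axes: x right, y up, looking along -z (the intrinsics and any distortion apply to the point x, -y, -z); pixel columns grow to the right and rows downward; lengths in mm; the calibration is good to about 2 mm. A picture is of the moment at which its call begins: read the wrist's pose just before it. get_calibration takes no time and is no camera call.
A pose or a line that the arm cannot do raises bot.Unreachable and nothing moves.
- bot.close_job(): hands the job in, once; it reports no verdict.
The state is a dict: "t": time; "joint_pos": joint angles; "qvel": joint speeds; "tau": joint torques, N m; "tcp_pos": TCP position; "eef_rot": TCP orientation; "contact_force": force on the tool from outside, world axes, zero at the start; "moment": the same for the moment, N m; "width": finger opening in mm.
Only numpy, scipy, OpenCV 4.12 (cv2) and the standard library are available. Lean on these libraries where they do the work, as an engineer would, in place of code of your own. Each camera call takes 0.05 s, during which the arm holds its last target. There are 200 camera calls.

## Working session

There is one attempt and no reset: what is moved stays moved. The work goes in short steps, each a Python script; the robot and the scene stay as the last script left them, time stands still between calls to the robot, and variables do not carry over. Pictures are saved under pics/ and viewed, about 8 in all and at most 12, crops included, and the job is handed in when it is done.

```bash
ls; mkdir -p pics; python3 - <<'E'
from plant import bot
import cv2,numpy as np
np.set_printoptions(precision=4,suppress=True)
for n in ["scene","top"]:
    cv2.imwrite(f"pics/{n}0.png",bot.camera(n)[:,:,::-1]); c=bot.get_calibration(n); print(n,c)
print(bot.get_calibration("wrist")); print(bot.read_state())
E
```

```text
pics
scene {'fx': 453.4100826277976, 'fy': 453.4100826277976, 'cx': 316.27436355216184, 'cy': 203.20294660967994, 'view': array([[    0.7334,    -0.6798,    -0.0094,  -327.2396],
       [    0.4595,     0.4855,     0.7437,  -294.6163],
       [   -0.501 ,    -0.5498,     0.6684, -1103.5911],
       [    0.    ,     0.    ,     0.    ,     1.    ]])}
top {'fx': 408.1039137926484, 'fy': 408.1039137926484, 'cx': 318.4723830742514, 'cy': 202.33769596219824, 'view': array([[   -0.019 ,    -0.9998,    -0.0077,    13.4994],
       [    0.9955,    -0.0197,     0.0928,  -432.3253],
       [   -0.0929,    -0.0059,     0.9957, -1163.1602],
       [    0.    ,     0.    ,     0.    ,     1.    ]])}
{'fx': 278.27019112573686, 'fy': 278.27019112573686, 'cx': 317.31052521217606, 'cy': 196.35355195214927, 'T_tool_cam': array([[  -0.0008,    0.9632,    0.2687,   72.9211],
       [   1.    ,    0.0009,   -0.0004,   -0.1791],
       [  -0.0006,    0.2687,   -0.9632, -159.083 ],
       [   0.    ,    0.    ,    0.    ,    1.    ]])}
{'t': 0.1, 'joint_pos': array([ 1.5991,  0.3593,  0.0112, -0.0003, -1.2241, -0.2881]), 'qvel': array([-0.0012, -0.0006,  0.0024,  0.0007, -0.0008,  0.0007]), 'tau': array([ -0.0014, -58.4161,  29.3748,   7.0156,   0.0102,  -0.    ]), 'tcp_pos': array([173.2939, 651.9179, 225.7427]), 'eef_rot': array([ 0.9916, -0.1296, -0.    ,  0.0007]), 'contact_force': array([-0.2028, -0.9973,  0.7085]), 'moment': array([-0.0064,  0.0085,  0.0302]), 'width': 87.87541436077598}
```

View both.

View pics/scene0.png

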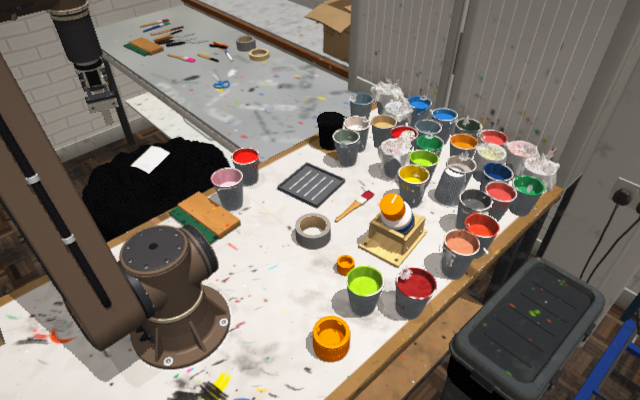

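View pics/top0.png

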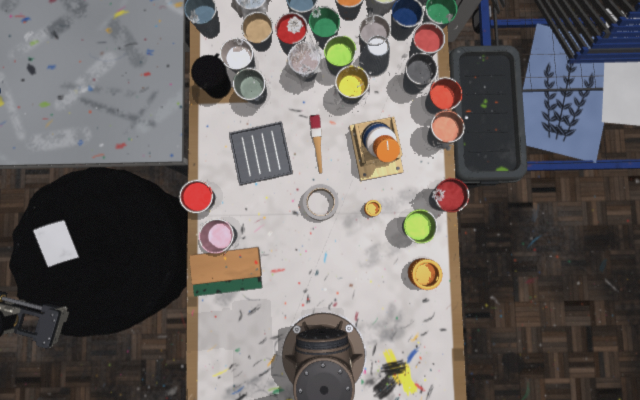

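Scene: the lid is on the jar at about (393,205), the tray at (311,183); two loose distractor lids at (345,265) and (331,338). Top: the lid at (386,148), tray at (261,153), brush (317,140), tape (320,203). I'll zoom in for measuring.

```bash
python3 - <<'E'
import cv2,numpy as np
a=cv2.imread("pics/scene0.png")[175:265,350:440]; b=cv2.imread("pics/top0.png")[105:195,340:430]; c=cv2.imread("pics/top0.png")[115:195,222:302]
r=lambda x,s:cv2.resize(x,s,interpolation=cv2.INTER_CUBIC)
cv2.imwrite("pics/crop.png",np.hstack([r(a,(400,400)),r(b,(400,400))]))
# orange / tray segmentation
for n,(x0,x1,y0,y1) in {"scene":(370,425,185,225),"top":(360,412,120,175)}.items():
    im=cv2.imread(f"pics/{n}0.png"); h=cv2.cvtColor(im,cv2.COLOR_BGR2HSV)
    m=cv2.inRange(h,(5,170,120),(20,255,255)); k=np.zeros_like(m);k[y0:y1,x0:x1]=m[y0:y1,x0:x1]
    p=np.argwhere(k)[:,::-1]; print(n,len(p),p.mean(0),p.min(0),p.max(0))
im=cv2.imread("pics/top0.png"); g=im.max(2); k=np.zeros_like(g); k[118:192,224:298]=(g[118:192,224:298]<110)*255
k=cv2.morphologyEx(k,cv2.MORPH_CLOSE,np.ones((5,5)))
c=max(cv2.findContours(k,0,2)[0],key=cv2.contourArea); print(cv2.minAreaRect(c), cv2.approxPolyDP(c,6,True)[:,0].tolist())
E
```

```text
scene 411 [390.81021898 207.77128954] [380 194] [404 220]
top 440 [386.21818182 148.85909091] [374 136] [398 161]
((259.95001220703125, 153.15000915527344), (53.173370361328125, 53.56033706665039), 78.17850494384766) [[280, 122], [230, 133], [240, 184], [291, 173]]
```

View pics/crop.png

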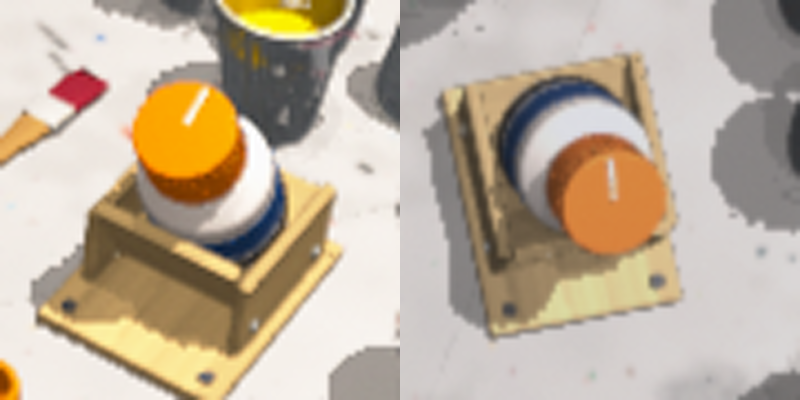

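The crop shows the lid's top face centre at scene (392.1,203.4) and top (387.8,150.3). Fit the cylinder to both silhouettes.

```bash
cat > h.py <<'E'
import numpy as np,cv2
from scipy.spatial.transform import Rotation as R
from plant import bot
np.set_printoptions(precision=4,suppress=True)
def view_wrist(st):
    c=bot.get_calibration("wrist"); T=np.eye(4);T[:3,:3]=R.from_quat(st["eef_rot"]).as_matrix();T[:3,3]=st["tcp_pos"]
    return dict(c,view=np.linalg.inv(T@c["T_tool_cam"]))
def proj(c,P):
    P=np.atleast_2d(P); q=P@c["view"][:3,:3].T+c["view"][:3,3]
    return np.c_[c["cx"]+c["fx"]*q[:,0]/-q[:,2], c["cy"]-c["fy"]*q[:,1]/-q[:,2]]
def ray(c,uv):
    V=c["view"]; d=np.array([(uv[0]-c["cx"])/c["fx"],-(uv[1]-c["cy"])/c["fy"],-1]); o=-V[:3,:3].T@V[:3,3]
    return o,V[:3,:3].T@d
def at_z(c,uv,z):
    o,d=ray(c,uv); return o+d*(z-o[2])/d[2]
def tri(obs):
    A=0;b=0
    for c,uv in obs:
        o,d=ray(c,uv); d=d/np.linalg.norm(d); M=np.eye(3)-np.outer(d,d); A=A+M;b=b+M@o
    return np.linalg.solve(A,b)
def axis(az,tilt=np.radians(30)): return np.array([np.sin(tilt)*np.cos(az),np.sin(tilt)*np.sin(az),np.cos(tilt)])
def frame(a): # columns x,y,a
    x=np.cross([0,1,0],a);x/=np.linalg.norm(x); return np.c_[x,np.cross(a,x),a]
def tool(a,phi): # tool z=-a, spun by phi about lid axis a
    F=frame(a); return R.from_rotvec(a*phi)*R.from_matrix(np.c_[F[:,0],-F[:,1],-a])
E
python3 - <<'E'
from h import *
from scipy.optimize import minimize
cs={n:bot.get_calibration(n) for n in("scene","top")}
top=tri([(cs["scene"],(392.1,203.4)),(cs["top"],(387.8,150.3))])
print("topface",top,[proj(cs[n],top) for n in cs])
S=4;ms={}
for n,(x0,x1,y0,y1) in {"scene":(370,425,185,225),"top":(360,412,120,175)}.items():
    im=cv2.imread(f"pics/{n}0.png")[y0:y1,x0:x1]
    im=cv2.resize(im,None,fx=S,fy=S,interpolation=cv2.INTER_CUBIC)
    h=cv2.cvtColor(im,cv2.COLOR_BGR2HSV); m=cv2.inRange(h,(3,165,60),(20,255,255))
    m=cv2.morphologyEx(m,cv2.MORPH_CLOSE,np.ones((13,13)))
    ms[n]=(m>0,x0,y0); print(n,m.sum()/255/16)
th=np.linspace(0,2*np.pi,60)
def cost(p,v=0):
    a=axis(p[3],p[4]);F=frame(a);ring=31*(np.outer(np.cos(th),F[:,0])+np.outer(np.sin(th),F[:,1]))
    P=np.r_[ring+a*23,ring-a*23]+p[:3]; s=0
    for n,(m,x0,y0) in ms.items():
        q=(proj(cs[n],P)-[x0,y0]+.5)*S-.5
        k=np.zeros(m.shape,np.uint8);cv2.fillPoly(k,[cv2.convexHull((q*16).round().astype(np.int32))],1,shift=4)
        iou=(m&(k>0)).sum()/(m|(k>0)).sum(); s-=iou
        if v:print(n,iou)
    s+= ((p[4]-np.radians(30))/.2)**2*.05
    return s
best=None
for az in(2.6,3.0,3.4,3.8):
    p0=np.r_[top-23*axis(az),az,np.radians(30)]
    sim=np.vstack([p0]+[p0+d for d in np.diag([5,5,5,.2,.1])])
    r=minimize(cost,p0,method="Nelder-Mead",options=dict(initial_simplex=sim,maxiter=600,xatol=1e-3,fatol=1e-5)); print(az,r.fun,r.x, "top",r.x[:3]+23*axis(*r.x[3:]))
    if best is None or r.fun<best.fun:best=r
cost(best.x,1)
t=cs["top"]
for z,pp in((16,[(280,122),(230,133),(240,184),(291,173)]),):
    P=np.array([at_z(t,p,z) for p in pp]); print("tray",P.mean(0),P, np.linalg.norm(P-np.roll(P,1,0),axis=1))
b=np.array(((490-400,337),(682-400,298),(445-400,90)))/4.444+[340,105]
B=np.array([at_z(t,p,5) for p in b]);print("cradle az",np.arctan2(*(B[0]-B[2])[1::-1]),np.linalg.norm(B[0]-B[1]),np.linalg.norm(B[0]-B[2]))
E
```

```text
topface [ 549.5379 -176.3634  170.632 ] [array([[391.6118, 203.512 ]]), array([[388.1235, 149.9076]])]
scene 456.6875
top 503.75
2.6 -1.6600013650010481 [ 558.6344 -173.7208  150.4805    2.904     0.3754] top [ 550.4393 -171.7359  171.8791]
3.0 -1.647610088426911 [ 559.9188 -173.8302  149.4709    3.1764    0.4465] top [ 549.9927 -174.1761  170.2158]
3.4 -1.6430976900335141 [ 560.614  -171.5408  149.019     3.4844    0.5288] top [ 549.6862 -175.4407  168.8778]
3.8 -1.6481905904542413 [ 560.5505 -171.2418  149.0249    3.5406    0.5565] top [ 549.3554 -175.9624  168.554 ]
scene 0.737905262094738
top 0.949561922803694
tray [582.7125 173.8945  16.    ] [[674.4424 114.6837  16.    ]
 [644.2685 263.1855  16.    ]
 [491.3131 233.7095  16.    ]
 [520.8259  83.9992  16.    ]] [156.6511 151.5363 155.7697 152.5916]
cradle az -2.9914152874920776 130.33351267708318 170.05703914259863
```

```bash
cat > fit.py <<'E'
from h import *
from scipy.optimize import minimize
th=np.linspace(0,2*np.pi,60); S=4
def mask(im,box):
    x0,x1,y0,y1=box
    im=cv2.resize(im[y0:y1,x0:x1],None,fx=S,fy=S,interpolation=cv2.INTER_CUBIC)
    m=cv2.inRange(cv2.cvtColor(im,cv2.COLOR_BGR2HSV),(2,150,50),(24,255,255))
    m=cv2.morphologyEx(m,cv2.MORPH_CLOSE,np.ones((13,13)))
    n,l,s,_=cv2.connectedComponentsWithStats(m); m=l==1+s[1:,4].argmax()
    return m,x0,y0
def fit(views,p0,wt=.05):
    def cost(p,v=0):
        a=axis(p[3],p[4]);F=frame(a);ring=31*(np.outer(np.cos(th),F[:,0])+np.outer(np.sin(th),F[:,1]))
        P=np.r_[ring+a*23,ring-a*23]+p[:3]; s=[]
        for c,(m,x0,y0) in views:
            q=(proj(c,P)-[x0,y0]+.5)*S-.5; k=np.zeros(m.shape,np.uint8)
            cv2.fillPoly(k,[cv2.convexHull((q*16).round().astype(np.int32))],1,shift=4)
            s.append((m&(k>0)).sum()/(m|(k>0)).sum())
        return s if v else -sum(s)+((p[4]-np.pi/6)/.03)**2*wt
    sim=np.vstack([p0]+[p0+d for d in np.diag([5,5,5,.2,.05])])
    r=minimize(cost,p0,method="Nelder-Mead",options=dict(initial_simplex=sim,maxiter=600,xatol=1e-3,fatol=1e-5))
    return r.x,r.fun,cost(r.x,1)
E
python3 - <<'E'
from fit import *
V=[(bot.get_calibration(n),mask(cv2.imread(f"pics/{n}0.png"),b)) for n,b in {"scene":(370,425,185,225),"top":(360,412,120,175)}.items()]
print([v[1][0].sum()/16 for v in V])
for az in(2.8,3.1,3.3,3.6): print(fit(V,np.r_[np.array([549.5,-176,170.5])-23*axis(az),az,np.pi/6]))
# IK feasibility over spin, view and grasp poses
a=axis(3.29);c=np.array([560.5,-173,149.5]);st=bot.read_state()
for phi in np.arange(-3.1,3.2,.4):
    q=tool(a,phi).as_quat(); r=[]
    for d in(-9,120): r.append(bot.solve_ik(c+a*d,q))
    print(round(phi,2),*r)
q=tool(np.array([0,0,1.]),0).as_quat()
for phi in np.arange(-3.1,3.2,.8): print("tray",round(phi,2),bot.solve_ik([582,174,19],tool(np.array([0,0,1.]),phi).as_quat()))
E
```

```text
[np.float64(538.0), np.float64(524.5625)]
(array([ 560.0264, -173.9672,  149.0845,    3.1367,    0.5181]), np.float64(-1.7969884442394628), [np.float64(0.8888427607680333), np.float64(0.9098307291666666)])
(array([ 560.5874, -172.2403,  148.1148,    3.3238,    0.521 ]), np.float64(-1.8064530148156688), [np.float64(0.9174243234570543), np.float64(0.8893965150871228)])
(array([ 559.5512, -173.0479,  150.5425,    3.3546,    0.5198]), np.float64(-1.810108043548068), [np.float64(0.9222115075538412), np.float64(0.8887124099957645)])
(array([ 560.4142, -171.8706,  149.0539,    3.447 ,    0.5244]), np.float64(-1.8179903229031509), [np.float64(0.9398143091206991), np.float64(0.8782098312545855)])
-3.1 [-0.0378  0.0916 -0.5897 -0.2495 -0.3842 -1.2642] [-0.0652 -0.1429 -0.5485 -0.174  -0.6588 -1.3342]
-2.7 [-0.0378  0.0916 -0.5897 -0.2495 -0.3842 -0.8642] [-0.0652 -0.1429 -0.5485 -0.174  -0.6588 -0.9342]
-2.3 [-0.0378  0.0916 -0.5897 -0.2495 -0.3842 -0.4642] [-0.0652 -0.1429 -0.5485 -0.174  -0.6588 -0.5342]
-1.9 [-0.0378  0.0916 -0.5897 -0.2495 -0.3842 -0.0642] [-0.0652 -0.1429 -0.5485 -0.174  
[... 954 characters left out ...]
-0.6588 -2.4173]
2.5 [-0.0378  0.0916 -0.5897 -0.2495 -0.3842 -1.9474] [-0.0652 -0.1429 -0.5485 -0.174  -0.6588 -2.0173]
2.9 [-0.0378  0.0916 -0.5897 -0.2495 -0.3842 -1.5474] [-0.0652 -0.1429 -0.5485 -0.174  -0.6588 -1.6173]
tray -3.1 [ 0.6118  0.454  -0.377  -0.     -0.7398 -2.141 ]
tray -2.3 [ 0.6118  0.454  -0.377   0.     -0.7398 -1.341 ]
tray -1.5 [ 0.6118  0.454  -0.377   0.     -0.7398 -0.541 ]
tray -0.7 [ 0.6118  0.454  -0.377   0.     -0.7398  0.259 ]
tray 0.1 [ 0.6118  0.454  -0.377   0.     -0.7398  1.059 ]
tray 0.9 [ 0.6118  0.454  -0.377   0.     -0.7398  1.859 ]
tray 1.7 [ 0.6118  0.454  -0.377   0.     -0.7398  2.659 ]
tray 2.5 [ 0.6118  0.454  -0.377   0.     -0.7398 -2.8241]
```

Cradle base measures 130×170 as specified, with lean azimuth about 3.29, consistent with the fits. Now going to a standoff along the axis and checking with the wrist camera.

```bash
python3 - <<'E'
from fit import *
a=axis(3.29);c=np.array([560.3,-172.8,149.3])
bot.move_ptp(c+a*115,tool(a,-3.3).as_quat())
bot.pause(.2)
st=bot.read_state(); im=bot.camera("wrist")[:,:,::-1].copy(); cv2.imwrite("pics/w1.png",im)
w=view_wrist(st); np.save("w1.npy",np.r_[st["tcp_pos"],st["eef_rot"]])
print(st["t"],st["tcp_pos"],c+a*115,st["joint_pos"],st["contact_force"]); print(proj(w,[c+23*a,c,c-23*a]))
E
```

```text
3.4333 [ 503.6585 -181.0169  248.858 ] [ 503.432  -181.3021  248.8929] [-0.0625 -0.135  -0.5528 -0.1751 -0.6466 -1.5337] [-0.3199 -0.0978  0.1548]
[[316.9514 197.7113]
 [316.996  191.4775]
 [317.0342 186.1487]]
```

View pics/w1.png

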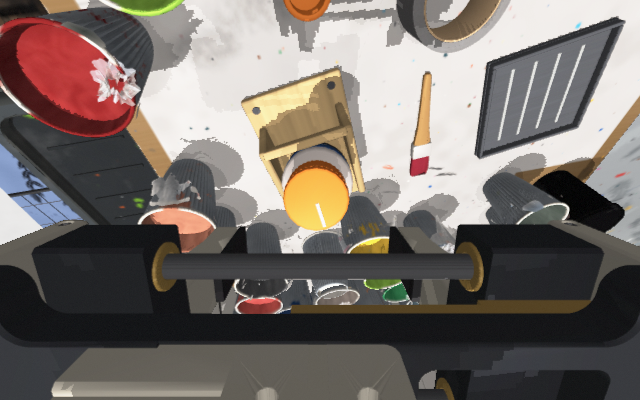

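The wrist view shows the lid at about (317,195), on prediction (top face (317,198)). Refining with all three views.

```bash
python3 - <<'E'
from fit import *
s=np.load("w1.npy"); w=view_wrist(dict(tcp_pos=s[:3],eef_rot=s[3:]))
V=[(bot.get_calibration(n),mask(cv2.imread(f"pics/{n}0.png"),b)) for n,b in {"scene":(370,425,185,225),"top":(360,412,120,175)}.items()]
W=(w,mask(cv2.imread("pics/w1.png"),(270,365,145,240)))
m=W[1][0]; cv2.imwrite("pics/m.png",m*255); ys,xs=np.where(m); print("wrist",m.sum()/16,270+xs.min()/4,270+xs.max()/4,145+ys.min()/4,145+ys.max()/4)
for wt in(.05,1):
  for az in(2.9,3.2,3.5):
    p0=np.r_[np.array([549.5,-175.5,170])-23*axis(az),az,np.pi/6]
    print(wt,*fit(V+[W],p0,wt)); 
print("wrist only",*fit([W],p0,1))
E
```

```text
wrist 3343.875 283.0 349.25 160.5 229.75
0.05 [ 560.1327 -173.3732  150.4154    3.3282    0.5271] -2.710591599400871 [np.float64(0.9198844796234892), np.float64(0.886832363828662), np.float64(0.9045675478855827)]
0.05 [ 560.392  -173.9146  149.9877    3.2667    0.5252] -2.7125504570767296 [np.float64(0.909013875648766), np.float64(0.8927962489343564), np.float64(0.9108858512943907)]
0.05 [ 560.4749 -173.5312  149.7946    3.3261    0.522 ] -2.7099936368351294 [np.float64(0.9166311300639659), np.float64(0.8866165094839462), np.float64(0.9068889908724695)]
1 [ 560.4681 -173.8049  149.7172    3.2888    0.5231] -2.712558379386516 [np.float64(0.9112407211028632), np.float64(0.8922634271099744), np.float64(0.9093434687755658)]
1 [ 560.2416 -173.8557  150.1144    3.2814    0.5237] -2.7129943991211283 [np.float64(0.9120611010926063), np.float64(0.8924158500213037), np.float64(0.9085373114017928)]
1 [ 560.2259 -173.4656  149.9248    3.3209    0.524 ] -2.7119788973318695 [np.float64(0.9184109354976506), np.float64(0.8889595927457843), np.float64(0.9048216891181161)]
wrist only [ 563.2195 -174.1184  147.9434    3.2766    0.5245] -0.9262888436246379 [np.float64(0.9271698441716724)][ WARN:0@0.711] global loadsave.cpp:1063 imwrite_ Unsupported depth image for selected encoder is fallbacked to CV_8U.
```

```bash
cat >> h.py <<'E'
A=axis(3.29); C=np.array([560.3,-173.7,150.0])
def rep(tag):
    s=bot.read_state(); F=frame(A).T
    print(tag,"t%.1f"%s["t"],"w%.1f"%s["width"],"lidframe",F@(s["tcp_pos"]-C),"F",F@s["contact_force"],"M",F@s["moment"],"q6 %.3f"%s["joint_pos"][5],flush=True); return s
E
python3 - <<'E'
from h import *
q=tool(A,-3.3).as_quat()
bot.move_gripper(78,30)
bot.line_to(C+A*40,120,q); rep("above")
bot.line_to(C-A*9,60); rep("down")
bot.move_gripper(50,35); rep("grip")
E
```

```text
above t4.7 w78.5 lidframe [ 0.2961 -0.0557 40.2853] F [ 0.1981 -0.2986  0.7043] M [-0.201   1.5028 -0.0341] q6 -1.500
down t5.7 w78.1 lidframe [ 0.1306 -0.018  -8.8871] F [ 0.5378 -0.2407  0.9318] M [-0.198   1.4783  0.0669] q6 -1.462
grip t6.1 w61.2 lidframe [ 0.2641  0.0191 -8.6737] F [-0.4348  0.8596  5.3263] M [0.0589 1.606  0.0074] q6 -1.462
```

Grip at width 61.2 mm with minimal side force, so it is well centred. First a small test turn.

```bash
cat >> h.py <<'E'
def turn(z,phi,d,rate=.8,n=3):
    for i in range(1,n+1):
        bot.line_to(C+A*(z+3.34*d*i/n),3.34*rate,tool(A,phi+d*i/n).as_quat()); s=rep("turn")
    return z+3.34*d,phi+d
E
python3 - <<'E'
from h import *
turn(-9,-3.3,.4,n=1)
E
```

```text
turn t6.7 w61.0 lidframe [ 0.0683  0.0292 -7.7192] F [ 0.5645 -0.6104 -0.6582] M [-0.0442  1.3102 -0.0446] q6 -1.065
```

```bash
python3 - <<'E'
from h import *
z,p=turn(-9+.4*3.34,-2.9,2.45)
bot.move_gripper(78); rep("open")
bot.line_to(C+A*(z+45),150)
cv2.imwrite("pics/w2.png",cv2.resize(np.hstack([bot.camera("wrist")[130:270,240:400,::-1],bot.camera("scene")[160:300,320:480,::-1]]),None,fx=2.5,fy=2.5,interpolation=cv2.INTER_CUBIC)); rep("up")
print(z,p)
E
```

```text
turn t7.8 w61.0 lidframe [ 0.1282  0.0039 -4.928 ] F [ 0.9843  0.0358 -1.3852] M [-0.1881  1.2929 -0.0871] q6 -0.251
turn t8.8 w61.3 lidframe [-0.0954  0.0876 -2.2399] F [ 1.299   1.2489 -0.1587] M [ 0.17    1.4012 -0.0511] q6 0.564
turn t9.9 w61.1 lidframe [-0.3109 -0.058   0.4792] F [-0.7376 -0.3542 -0.5559] M [-0.3035  1.8215  0.0595] q6 1.378
open t10.4 w78.0 lidframe [ 0.0075 -0.0056  0.5285] F [-0.1524 -0.4199 -0.478 ] M [-0.2246  1.5918 -0.0071] q6 1.379
up t11.0 w77.9 lidframe [-0.4116  0.0682 45.0874] F [-0.3123  0.1445 -0.8269] M [-0.2574  1.672   0.0136] q6 1.347
0.5190000000000001 -0.44999999999999973
```

View pics/w2.png

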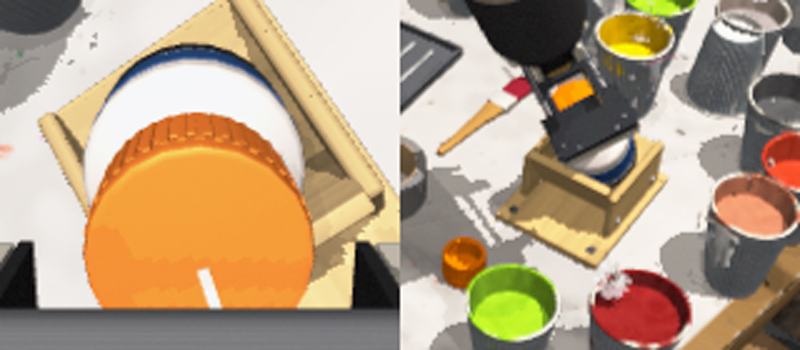

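The white mark kept the same angle to the gripper, so the lid turned the full 2.85 rad without slip. Second grip.

```bash
python3 - <<'E'
from h import *
z=.52
bot.move_ptp(C+A*(z+45),tool(A,-3.3).as_quat()); rep("back")
bot.line_to(C+A*z,80); rep("down")
bot.move_gripper(50,35); rep("grip")
z,p=turn(z,-3.3,2.9)
bot.line_to(C+A*(z+3),15); s=rep("pull3")
print(z,p)
E
```

```text
back t13.4 w78.4 lidframe [-0.0623  0.0003 45.4432] F [-0.9727  0.0692 -0.2876] M [-0.1689  1.5564 -0.0453] q6 -1.503
down t14.1 w78.1 lidframe [-0.0981 -0.0304  0.2825] F [-0.1763  0.2711  0.4848] M [-0.176   1.5206  0.0334] q6 -1.471
grip t14.5 w61.3 lidframe [ 0.2849 -0.0501  0.8885] F [-0.3543  0.0048  1.6335] M [-0.1268  1.5152 -0.0231] q6 -1.471
turn t15.8 w61.6 lidframe [ 0.5042 -0.1648  3.9888] F [1.1217 0.0653 5.1843] M [-0.5114  1.2102 -0.0993] q6 -0.508
turn t17.0 w62.1 lidframe [ 0.9346 -0.1385  7.2806] F [ 1.7271 -1.1734  5.0993] M [-0.4928  1.0212 -0.1081] q6 0.457
turn t18.2 w61.8 lidframe [ 0.8245  0.2293 10.4639] F [2.2102 1.9972 7.0852] M [ 0.3689  1.0441 -0.0127] q6 1.421
pull3 t18.6 w62.0 lidframe [-0.7104  0.152  12.9468] F [-0.9177 -0.0249 -0.2219] M [-0.2276  1.7615 -0.0611] q6 1.419
10.206 -0.3999999999999999
```

```bash
python3 - <<'E'
from h import *
z=10.2
bot.line_to(C+A*(z+7),15); s=rep("pull7")
if abs(s["contact_force"]).max()<10:
    bot.line_to(C+A*(z+45),60); rep("off")
    bot.line_to(C+A*(z+110),150); rep("up")
    im=bot.camera("wrist")[:,:,::-1]; im2=bot.camera("scene")[120:320,280:600,::-1]
    cv2.imwrite("pics/w3.png",np.vstack([cv2.resize(im,(480,300)),cv2.resize(im2,(480,300))]))
E
```

```text
pull7 t19.0 w62.4 lidframe [-0.0138 -0.0042 17.2959] F [-0.2119 -0.3383 -0.9225] M [-0.2257  1.833   0.0021] q6 1.416
off t19.8 w62.0 lidframe [-0.0374  0.0222 55.2611] F [-0.9254  0.1434 -1.039 ] M [-0.186   1.8311 -0.0213] q6 1.392
up t20.3 w62.0 lidframe [ -0.3693   0.1104 119.7453] F [-1.3598  0.1709 -0.846 ] M [-0.2149  1.8399 -0.0185] q6 1.369
```

View pics/w3.png

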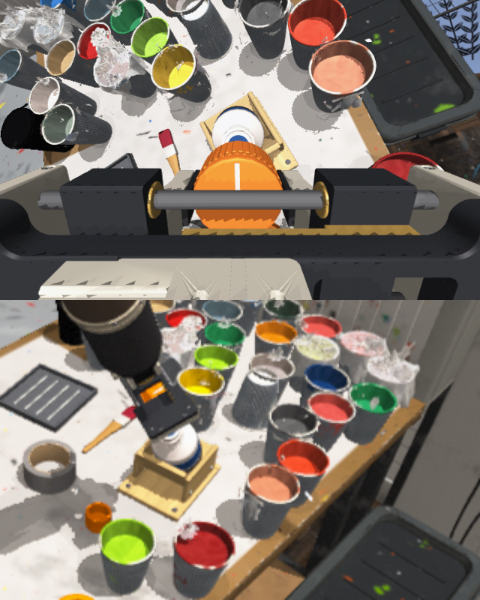

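Lid is in the gripper, square to the jaws, and the jar's neck is bare. Now carrying it to the tray and lowering with force watching.

```bash
python3 - <<'E'
from h import *
q=tool(np.array([0,0,1.]),0).as_quat(); X,Y=582,174
st=bot.read_state(); bot.line_to(st["tcp_pos"]+[-10,0,20],100)
bot.move_ptp([X,Y,130],q); rep("over")
bot.line_to([X,Y,40],80); bot.pause(.3); s=rep("40"); f0=s["contact_force"][2]
z=28
bot.line_to([X,Y,z],30)
while z>14:
    bot.pause(.1); s=bot.read_state(); f=s["contact_force"][2]-f0; print(z,s["tcp_pos"],round(f,2),flush=True)
    if f>3: break
    z-=1; bot.line_to([X,Y,z],10)
im=bot.camera("wrist")[:,:,::-1]; im2=bot.camera("scene")[110:260,230:470,::-1]
cv2.imwrite("pics/w4.png",np.vstack([cv2.resize(im,(480,300)),cv2.resize(im2,(480,300))]))
E
```

```text
over t22.3 w62.0 lidframe [  9.3481 343.799  -53.2333] F [-0.4637 -0.8318 -1.4201] M [-0.0444  0.0009  0.0244] q6 0.959
40 t23.9 w62.4 lidframe [ -35.4737  338.9747 -131.492 ] F [-0.9319  0.6164 -0.8614] M [-0.0317  0.0452  0.0307] q6 0.959
28 [582.1054 174.0652  28.0582] -0.31
27 [582.0192 174.0089  27.0686] 0.2
26 [581.9742 173.9777  25.9753] 0.53
25 [581.9865 173.9844  24.9782] 1.07
24 [581.9978 173.9815  23.9767] 0.34
23 [581.9989 174.0034  22.9935] 0.5
22 [581.9993 173.9869  21.9925] 1.57
21 [581.9608 173.9877  20.9634] 1.16
20 [581.9957 173.996   19.9788] 1.47
19 [581.9946 174.0031  18.9994] 0.54
18 [582.0106 174.0225  18.0097] 0.76
17 [582.2038 174.0049  17.8539] 7.15
```

View pics/w4.png

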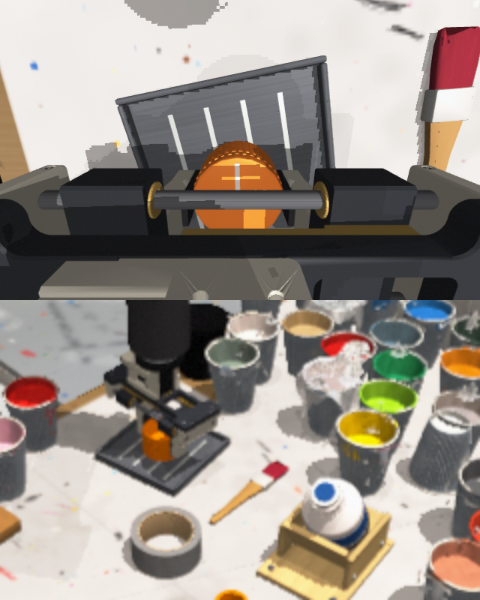

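Contact came at TCP z = 17.9 (19 expected); the lid is within the tray and the bystanders look undisturbed. Releasing.

```bash
python3 - <<'E'
from h import *
bot.line_to([582,174,17.8],10); bot.pause(.2)
bot.move_gripper(78); rep("open")
bot.line_to([582,174,70],50); bot.line_to([582,174,230],200); bot.pause(.3)
bot.move_ptp([430,120,300],tool(np.array([0,0,1.]),0).as_quat()); bot.pause(.5); rep("clear")
a=bot.camera("scene")[110:260,230:470,::-1]; b=bot.camera("top")[:,:,::-1]; cv2.imwrite("pics/top1.png",b)
cv2.imwrite("pics/w5.png",np.vstack([cv2.resize(a,(480,300)),cv2.resize(b[90:215,220:420],(480,300))]))
E
```

```text
open t29.4 w77.9 lidframe [ -46.7814  337.4622 -150.9555] F [ 0.4965 -1.0172  0.6903] M [-0.0395  0.0241  0.027 ] q6 0.959
clear t33.1 w78.0 lidframe [-38.8142 307.3164 172.2549] F [-0.2144 -0.0851 -0.0674] M [-0.0455 -0.0421 -0.0501] q6 0.855
```

View pics/w5.png

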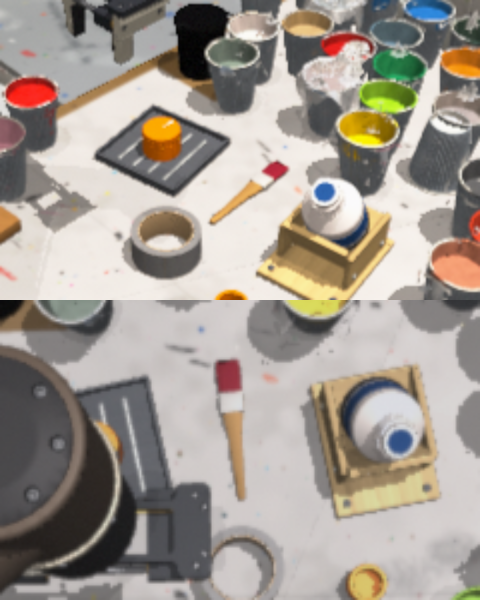

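The lid stands open side down in the middle of the tray, the jar is open, and the brush and tape are in their places. Handing in.

```bash
python3 -c "
from plant import bot
bot.close_job()"
```

```text
the job is handed in; nothing more can be done
```

The ink jar is open: its orange lid stands open side down near the middle of the drip tray, and I handed the job in at about 33 s.

- **Unscrewing:** I turned the lid anticlockwise by about 5.75 rad in two grips of 2.85 and 2.9 rad. The white mark on the lid showed no slip in the first grip. I did not check the mark after the second grip.
- **Lifting:** The pull stayed near zero for 7 mm along the axis before I lifted it clear. The highest force I read was about 7 N.
- **Setting down:** I lowered it in 1 mm steps until it touched, at a fingertip height of 17.9 mm against 19 mm expected. That fits about 1 mm of grip offset. Contact force was about 7 N, and I opened the gripper only then.
- **Final pictures:** The scene picture shows the lid upright in the tray, the jar neck bare, and the brush and tape undisturbed, with the arm clear and wrist force near zero. In the top view the arm hid most of the tray, so the lid's final position rests on the scene picture. I did not compare the pink and green cups closely before and after, but the arm never went near them.

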